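# Make up two microscopy kits, one part knocked loose from its holder

### The job

Make up the two student kits: the small Petri dish goes in the larger compartment of the divided tray and the amber dropping bottle in its smaller compartment, and the microscope objective and the white slide case go in the plain tray. The slide case is jammed in its holder, so pick up the wooden block, knock the case out along the holder's channel with it, then stand the block back upright on the middle of the cork mat. In the trays the bottle and the objective must stand upright and the dish and the case lie flat on the tray floor; never tip the bottle over.

Things in the scene. Friction and masses are not known exactly. Their poses are not given: they have to be found in the camera images.
- petri_dish: Small closed Petri dish, pale clear plastic rim around a tan filling, a disc 50 mm across and 14 mm high, lying flat on the desk. Origin: centre of its underside, z up. (Two larger 90 mm dishes at the back of the desk are not part of the job.)
- bottle: Small amber glass dropping bottle with a paper label and a black cap, standing upright: body 34 mm across and straight up to 38 mm, then a neck and a cap 22 mm across, 62 mm high overall, about 50 g. Origin: centre of its underside, z up.
- objective: Microscope objective, a steel barrel standing on its wide end, nose up: 26 mm across and straight up to 30 mm, then tapering to a 14 mm nose, 45 mm high, about 70 g. Origin: centre of its underside, z up.
- slide_case: White plastic slide case, a flat box 76 mm long (its x) by 30 mm wide (its y) by 18 mm high, about 45 g. At the start it lies on the desk, jammed lengthwise between the two cheeks of the holder, sticking out 8 mm at each end. Origin: centre of its underside, z up.
- holder: Grey holder fixed to the desk: two cheeks 60 mm long (its x), 8 mm thick, 24 mm high, feet out to y = +-35 mm; between them a 30 mm channel, open above and at both ends, the desk its floor. The -y cheek is sprung: the case slides along against 3 to 9 N, either way, and is clear 68 mm from the middle; the cheek then closes in 1 mm. Origin: mid-channel at desk level, x along it, z up.
- push_block: Plain pale wooden block standing on the cork mat: 60 mm long (its x), 24 mm thick (its y), 65 mm high, about 65 g; it fits lengthwise into the holder's channel. Held near its top, its lower part reaches between the cheeks while the fingers stay above them. Origin: centre of its underside, z up.
- cork_mat: Square cork mat, 90 x 90 mm and 3 mm thick, fixed on the desk. Origin: centre of its underside at desk level (its top is 3 mm higher), z up.
- divided_tray: White plastic tray fixed on the desk, 208 mm (its x) by 133 mm (its y), walls 4 mm thick and 18 mm high, floor 3 mm thick, with one such wall across it off centre. Smaller compartment: x = -100 to -14 mm (centre -57). Larger: x = -10 to +100 mm (centre +45). Both 125 mm wide inside (y). Origin: centre of the underside, at desk level, z up.
- plain_tray: Aluminium tray without a cross wall, fixed on the desk, 188 mm long (its x) by 133 mm wide (its y) outside, 180 x 125 mm inside, walls 4 mm thick and 18 mm high, floor 3 mm thick. Origin: centre of the underside, at desk level, z up.

How it is judged (in metres and radians):
On the way:
1. The slide case has been driven at least 20 mm along the holder's channel by the wooden block, which is pressing on it (contact force between push_block and slide_case above 0.2 N and contact force between the fingers and push_block above 0.5 N and contact force between the fingers and slide_case below 0.5 N and height (world z) of slide_case below 0.012 m and y of slide_case in the frame of holder between -0.025 and 0.025 m and (x of slide_case in the frame of holder above 0.02 m or x of slide_case in the frame of holder below -0.02 m)), for 0.04 s.
At the end, for the whole second after the job is handed in: Dish flat in the divided tray's larger compartment, bottle upright in its smaller one; objective upright and case flat in the plain tray (tilt under 0.1 rad, under 4 mm off the tray floor); block upright on the cork mat, centres within 30 mm; all released and at rest (x of petri_dish in the frame of divided_tray between -0.01 and 0.1 m and y of petri_dish in the frame of divided_tray between -0.0625 and 0.0625 m and z of petri_dish in the frame of divided_tray between 0 and 0.007 m and angle between each of petri_dish, bottle, objective, slide_case, push_block's own z axis and vertical below 0.1 rad and x of bottle in the frame of divided_tray between -0.1 and -0.014 m and y of bottle in the frame of divided_tray between -0.0625 and 0.0625 m and z of bottle in the frame of divided_tray between 0 and 0.007 m and x of objective in the frame of plain_tray between -0.09 and 0.09 m and y of objective in the frame of plain_tray between -0.0625 and 0.0625 m and z of objective in the frame of plain_tray between 0 and 0.007 m and x of slide_case in the frame of plain_tray between -0.09 and 0.09 m and y of slide_case in the frame of plain_tray between -0.0625 and 0.0625 m and z of slide_case in the frame of plain_tray between 0 and 0.007 m and horizontal distance between push_block and cork_mat below 0.03 m and z of push_block in the frame of cork_mat between 0 and 0.006 m and linear speed of each of slide_case, petri_dish, bottle, objective, push_block below 0.02 m/s and angular speed of each of slide_case, petri_dish, bottle, objective, push_block below 0.2 rad/s); the robot touches nothing.
It fails at once if The bottle is tipped over (more than 0.7 rad) (angle between bottle's own z axis and vertical above 0.7 rad).
It also fails if it takes over 128 s, if anything falls off the work surface, if the arm or the gripper's body presses on something with over 40 N, if the wrist force passes 120 N, or if a joint passes its speed limit or range.

### The arm

A 6-joint arm with a two-finger parallel gripper is mounted at the origin on the work surface. World frame = base frame: x ahead of the robot, y to its left, z up, the work surface at z = 0. Lengths are in mm, angles in rad, forces in N, time in s.
With the tool pointing down it reaches from about 350 to 775 mm from the base axis. Payload 7.3 kg.
Tool frame: the origin (TCP) lies midway between the tips of the shut fingers; the grasp point (between the pads) lies 19 mm behind it (bot.tcp_to_grasp is the distance from the TCP to the grasp point, in mm); z points along the fingers, y is the line along which they close (so a half turn about z gives the same grasp; the last joint's range is limited). The gripper opens to 92 mm and grips with 3 to 60 N. Pads are 19 mm wide; open, the fingers measure 130 mm over their backs; the gripper's body (75 mm by 190 mm) begins 47 mm behind the grasp point.
Start: joints at [-1.264, 0.342, 1.524, -0, 1.275, -0.146], TCP at [229.704, -472.105, 204.041] pointing down, gripper open.
Joint ranges: [-2.53, 2.53], [-0.77, 2.02], [0.04, 2.7], [-1, 4.14], [0.28, 2.66], [-3.11, 3.11]. Speed limits (rad/s): [2.57, 2.57, 3.14, 3.14, 3.14, 3.14].

### API

Orientations are given as [roll, pitch, yaw] about the fixed x, y, z axes, in that order (R = Rz(yaw) Ry(pitch) Rx(roll)).
In Python, from plant import bot, viewer gives the robot as it stands. The module is installed in compiled form; this text tells all that it offers.
- The arm moves only by the shell command python3 -m handwheel 'ROWS'. ROWS is text: rows parted by semicolons, each of 7 numbers parted by spaces: the shift along the tool's x, y, z scaled (see below), then the turn, a rotation vector about the tool's x, y, z scaled (see below), then the opening, from -1 (shut) to 1 (fully open), so that 0 is half open. In form: tx ty tz rx ry rz gripper; .... A call has 1 to 8 rows; each row is the pose to reach, as a shift and turn from the pose commanded when the call began, along the tool's axes at that moment, turning the shorter way round; what a row does not reach only later rows make up. The controller multiplies each number of a shift by 10 cm and each number of a turn by pi rad. A row lasts 1/12 s, in which the tool goes at most 41.7 mm and 7.16 degrees, less where a joint would pass 70% of its speed; a pose out of reach is approached as far as the arm can. A call with a number of a shift or a turn outside -1 to 1 is refused whole. A call with a gripper value outside its range is refused whole. The fingers move at their own pace and stop on an object; the grip force is fixed at half the most. Time passes only in rows, so rows that repeat a pose let the fingers close. It gives the time, the measured TCP pose, the force, the opening and the grip force at its end, in the units of the state.
- bot.get_obs(): the state, without advancing time (a new reading comes with each control period).
- viewer.capture(name): name is "scene" or "top" or "wrist"; returns a dict with "frame" (384x512x3 uint8, red, green, blue), "fov_y" (degrees; the focal length in pixels is half the picture's height over the tangent of half this angle, whatever the lens; pixels are square), "cx", "cy" (the principal point, pixels), "T" (4x4, takes a point from camera to world coordinates). Camera axes: x right, y down, z forward; pixel columns grow to the right and rows downward; lengths in mm; the calibration is good to about 2 mm. A picture is of the moment at which its call begins. There is no depth.
- bot.close_job(): hands the job in; it is judged then, once.
Trained networks look in a picture, given as the dict that the camera call returned (one of the last four; its "shot" number tells which), for a name from the list of things; names that differ only in an ending like _2 or _b are one class to them, and where a whole thing is asked for, a point or a joint stands for the part that bears it (a point fixed in the world has none). Each returns a list of dicts, best first, with "score" (0 to 1); they miss things now and then, are a little off and sometimes report something else, mostly with a low value. They report only what shows in the picture. A call takes as long as a camera call.
- viewer.recognise(target, picture): "centre" ([column, row] in pixels, amid what is visible of it).
- viewer.cut_out(target, picture): "pixels" (384x512 bool, what is visible of it) and "centre" ([column, row] in pixels, amid what is visible of it).
The state is a dict: "time": time; "joint_positions": joint angles; "dq": joint speeds; "tau": joint torques, N m; "tool_pos": TCP position; "tcp_rot": TCP orientation; "contact_force": force on the tool from outside, world axes, zero at the start; "moment": the same for the moment, N m; "grip_width": finger opening in mm; "finger_force": force on a finger pad.
Only numpy, scipy, OpenCV 4.12 (cv2) and the standard library are available. Lean on these libraries where they do the work, as an engineer would, in place of code of your own. Each camera call takes 0.05 s, during which the arm holds its last target. There are 200 camera calls.

## Working session

There is one attempt and no reset: what is moved stays moved. The work goes in short steps, Python scripts to look and compute and a shell command to move; the robot and the scene stay as the last step left them, time stands still between calls to the robot, and variables do not carry over. Pictures are saved under pics/ and viewed, at most 14 in all, crops included, and the job is handed in when it is done.

```bash
mkdir -p pics; cat > h.py <<'E'
import numpy as np, cv2
from plant import bot, viewer
def ray(p,uv):
    f=p["frame"].shape[0]/2/np.tan(np.radians(p["fov_y"])/2); T=np.array(p["T"])
    return T[:3,3],T[:3,:3]@np.array([(uv[0]-p["cx"])/f,(uv[1]-p["cy"])/f,1])
def at(p,uv,z):
    o,d=ray(p,uv); return (o+d*(z-o[2])/d[2])
def save(p,n): cv2.imwrite(f"pics/{n}.png",p["frame"][:,:,::-1])
E
cat > a.py <<'E'
from h import *
print(bot.get_obs())
names="petri_dish bottle objective slide_case holder push_block cork_mat divided_tray plain_tray".split()
hz=dict(petri_dish=14,bottle=62,objective=45,slide_case=18,holder=24,push_block=65,cork_mat=3,divided_tray=10,plain_tray=10)
for c in ["top","scene"]:
    p=viewer.capture(c); save(p,c+"0"); print(c,p["fov_y"],p["cx"],p["cy"],np.round(p["T"],2).tolist())
    for n in names:
        for r in viewer.cut_out(n,p)[:2]:
            m=r["pixels"].astype(np.uint8); 
            k=cv2.findContours(m,0,2)[0]; k=max(k,key=cv2.contourArea).reshape(-1,2)
            w=np.array([at(p,q,hz[n])[:2] for q in k],np.float32)
            b=cv2.minAreaRect(w)
            print(n,round(r["score"],2),np.round(r["centre"]),m.sum(),"rect",np.round(b[0]),np.round(b[1]),round(b[2],1))
E
python3 a.py
```

```text
{'time': 0.0, 'joint_positions': array([-1.26397750e+00,  3.42713378e-01,  1.52500778e+00,  1.27668450e-05,
        1.27538997e+00, -1.46024497e-01]), 'dq': array([ 2.86709856e-05,  3.98716709e-04, -1.43770647e-03,  2.10802572e-03,
       -3.88155587e-04, -1.02725754e-03]), 'tau': array([-2.98167324e-03, -4.31255329e+01, -2.44222283e+01,  7.13517889e-02,
        5.58763300e-02, -1.34860634e-04]), 'tool_pos': array([ 229.57985491, -471.65936094,  203.353061  ]), 'tcp_rot': array([-3.14009212e+00, -2.33025240e-04,  4.52839428e-01]), 'contact_force': array([0.59030805, 0.96512461, 0.21801654]), 'moment': array([0.01964525, 0.03846928, 0.04185996]), 'finger_force': 0.0, 'grip_width': 91.72300664829216}
top 48.00330151654725 258.83555781471176 190.2506522463706 [[-0.02, -0.99, 0.13, 397.41], [-1.0, 0.02, -0.01, -9.53], [0.0, -0.13, -0.99, 1107.21], [0.0, 0.0, 0.0, 1.0]]
petri_dish 0.78 [314. 226.] 281 rect [ 439. -161.] [48. 43.] 88.7
bottle 0.57 [321. 168.] 169 rect [ 597. -157.] [31. 37.] 43.6
objective 0.55 [183. 167.] 80 rect [603. 168.] [23. 23.] 89.9
slide_case 0.77 [260. 194.] 365 
[... 600 characters left out ...]
], [0.01, -0.78, -0.63, 525.65], [0.0, 0.0, 0.0, 1.0]]
petri_dish 0.45 [398. 289.] 7633 rect [470. 343.] [138. 200.] 82.1
bottle 0.73 [335. 218.] 607 rect [460. 183.] [127.  27.] 30.7
bottle 0.67 [174. 178.] 357 rect [ 627. -124.] [101.  33.] 62.2
objective 0.62 [273. 268.] 265 rect [626. 190.] [47. 22.] 46.0
slide_case 0.68 [230. 205.] 340 rect [545. -18.] [94. 36.] 28.2
holder 0.61 [239. 200.] 457 rect [537.  14.] [82. 34.] 21.5
push_block 0.84 [334. 218.] 542 rect [463. 185.] [124.  24.] 32.6
cork_mat 0.76 [344. 230.] 1003 rect [432. 177.] [92. 90.] 2.1
divided_tray 0.76 [181. 133.] 2218 rect [ 460. -346.] [163. 226.] 88.1
plain_tray 0.73 [399. 287.] 7804 rect [466. 341.] [142. 204.] 81.5
```

```bash
python3 -c "
import cv2
a=cv2.imread('pics/top0.png');cv2.imwrite('pics/top0b.png',cv2.resize(a[110:300,60:460],None,fx=2,fy=2,interpolation=3))"
```

```text
(no output)
```

View pics/top0b.png

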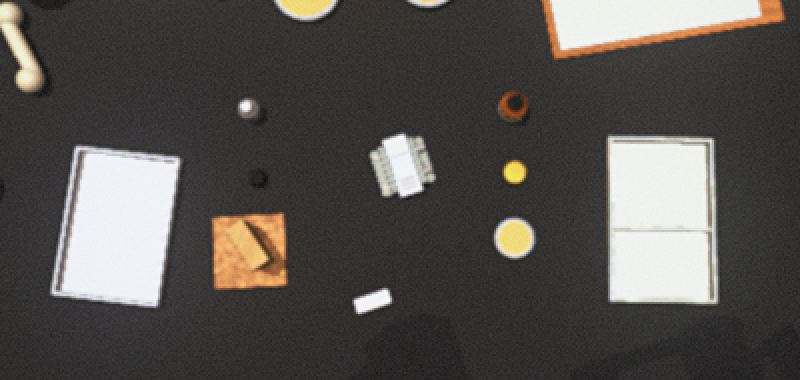

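View pics/scene0.png

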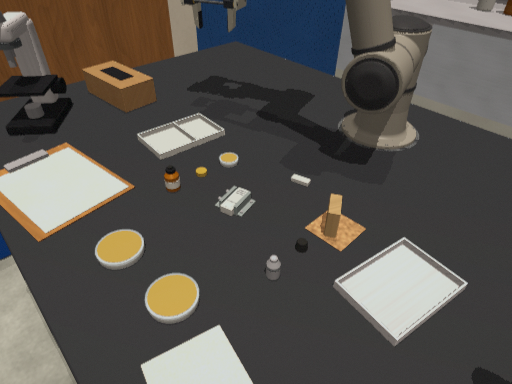

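The top crop (2×, offset 60,110) shows the dish at (514,238), with a loose yellow cap at (515,172) that isn't part of the job. The bottle is at (513,105), the objective at (248,109), the case in its holder at (403,165) and the block on the mat at (250,245). The divided tray's larger compartment is the far one. The scene view agrees with this.

```bash
cat >> h.py <<'E'
from scipy.spatial.transform import Rotation as Ro
def plan(*targets):
    """print shift/turn in move units from the present pose through targets (x,y,z,yaw deg)"""
    o=bot.get_obs(); p=np.array(o["tool_pos"]); R=Ro.from_euler("xyz",o["tcp_rot"])
    print("now",np.round(p,1),"yaw",round(np.degrees(o["tcp_rot"][2]),1),"w",round(o["grip_width"],1),"t",round(o["time"],1))
    for t in targets:
        q=np.array(t[:3],float); Rt=Ro.from_euler("xyz",[np.pi,0,np.radians(t[3])])
        d=R.inv().apply(q-p)/100; r=(R.inv()*Rt).as_rotvec()/np.pi
        print(t,"shift",np.round(d,3),"turn",np.round(r,4),"calls",int(np.ceil(np.abs(d).max())),"rows",round(max(np.linalg.norm(d)*100/41.7,np.linalg.norm(r)*180/7.16),1)); p,R=q,Rt
E
python3 -c "
from h import *
plan((230,-472,204,0),(425,-161,180,0))"
```

```text
now [ 229.7 -472.1  204.1] yaw 25.9 w 91.8 t 1.0
(230, -472, 204, 0) shift [0.003 0.    0.001] turn [ 0.     -0.      0.1441] calls 1 rows 3.6
(425, -161, 180, 0) shift [ 1.95 -3.11  0.24] turn [0. 0. 0.] calls 4 rows 8.8
```

```bash
python3 -m handwheel '0 0 0 0 0 0.144 1;0 0 0 0 0 0.144 1;0 0 0 0 0 0.144 1;0 0 0 0 0 0.144 1;0 0 0 0 0 0.144 1'
python3 -m handwheel '0.5 -0.8 0.06 0 0 0 1;0.5 -0.8 0.06 0 0 0 1;0.5 -0.8 0.06 0 0 0 1'
python3 -m handwheel '0.5 -0.8 0.06 0 0 0 1;0.5 -0.8 0.06 0 0 0 1;0.5 -0.8 0.06 0 0 0 1'
python3 -m handwheel '0.5 -0.8 0.06 0 0 0 1;0.5 -0.8 0.06 0 0 0 1;0.5 -0.8 0.06 0 0 0 1'
python3 -m handwheel '0.45 -0.7 0.06 0 0 0 1;0.45 -0.7 0.06 0 0 0 1;0.45 -0.7 0.06 0 0 0 1;0.45 -0.7 0.06 0 0 0 1'
cat > look.py <<'E'
import sys
from h import *
hz=dict(petri_dish=14,bottle=62,objective=45,slide_case=18,holder=24,push_block=65,cork_mat=3,divided_tray=18,plain_tray=18)
cam,fn=sys.argv[1:3]
p=viewer.capture(cam); save(p,fn); print(np.round(np.array(p["T"])[:3,3]))
for n in sys.argv[3:]:
    n,*z=n.split(":"); z=float(z[0]) if z else hz[n]
    for r in viewer.cut_out(n,p)[:2]:
        k=max(cv2.findContours(r["pixels"].astype(np.uint8),0,2)[0],key=cv2.contourArea).reshape(-1,2)
        w=np.array([at(p,q,z)[:2] for q in k],np.float32); b=cv2.minAreaRect(w)
        print(n,z,round(r["score"],2),np.round(r["centre"]),"rect",np.round(b[0],1),np.round(b[1],1),round(b[2],1))
E
python3 look.py wrist w1 petri_dish bottle; python3 -c "
from h import *
plan()"
```

```text
time: 1.42
tool_pos: [229.7, -472.2, 204.1]
tcp_rot: [3.141, -0.0, -0.002]
contact_force: [-0.2, -1.1, -1.0]
grip_width: 91.9
finger_force: 0.0
time: 1.67
tool_pos: [281.1, -387.8, 197.6]
tcp_rot: [-3.138, -0.0, 0.005]
contact_force: [0.2, 0.7, -0.2]
grip_width: 92.1
finger_force: 0.0
time: 1.92
tool_pos: [331.1, -308.0, 191.8]
tcp_rot: [-3.139, -0.0, 0.006]
contact_force: [-0.3, 0.3, 0.2]
grip_width: 91.7
finger_force: 0.0
time: 2.17
tool_pos: [381.2, -228.4, 185.9]
tcp_rot: [-3.14, -0.001, 0.005]
contact_force: [-0.9, 0.4, -0.1]
grip_width: 91.6
finger_force: 0.0
time: 2.5
tool_pos: [425.4, -160.6, 180.0]
tcp_rot: [3.141, 0.0, 0.007]
contact_force: [-0.1, -0.2, -0.3]
grip_width: 91.8
finger_force: 0.0
[ 492. -160.  362.]
petri_dish 14 0.65 [253. 162.] rect [ 440. -160.] [49.3 48.5] 44.8
bottle 62 0.58 [258.   3.] rect [ 578.4 -162.7] [ 8.2 25. ] 0.3
now [ 424.3 -163.1  180.1] yaw 0.0 w 91.8 t 2.6
```

View pics/w1.png

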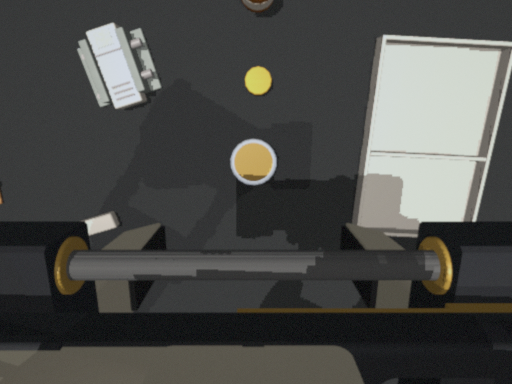

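Dish at (253,162), cap beyond it at (258,80), and the holder's channel runs from (103,30) to (128,105). The tray divider runs from (370,152) to (488,158).

```bash
python3 -m handwheel '0.153 -0.015 0.9 0 0 0 1;0.153 -0.015 0.9 0 0 0 1;0.153 -0.015 0.9 0 0 0 1;0.153 -0.015 0.9 0 0 0 1'
python3 -m handwheel '0 0 0.4 0 0 0 1;0 0 0.7 0 0 0 1;0 0 0.86 0 0 0 1;0 0 0.86 0 0 0 1;0 0 0.86 0 0 0 1'
python3 -m handwheel '0 0 0 0 0 0 -1;0 0 0 0 0 0 -1;0 0 0 0 0 0 -1;0 0 0 0 0 0 -1;0 0 0 0 0 0 -1;0 0 0 0 0 0 -1;0 0 0 0 0 0 -1;0 0 0 0 0 0 -1'
python3 -m handwheel '0 0 -0.2 0 0 0 -1;0 0 -0.5 0 0 0 -1;0 0 -0.8 0 0 0 -1;0 0 -0.8 0 0 0 -1'
python3 - <<'E'
from h import *
p=viewer.capture("top")
import glob
for r in viewer.cut_out("divided_tray",p)[:1]:
    k=max(cv2.findContours(r["pixels"].astype(np.uint8),0,2)[0],key=cv2.contourArea).reshape(-1,2)
    w=np.array([at(p,q,12)[:2] for q in k],np.float32); print(cv2.minAreaRect(w))
# w1 camera: same pose as T then (492,-160,362); corners by hand
f=192/np.tan(np.radians(p["fov_y"])/2)
q=viewer.capture("wrist"); save(q,"w2")
# shift camera of w1 from q by TCP difference
o=bot.get_obs(); T=np.array(q["T"]); T[:3,3]+=np.array([424.7,-162.1,180])-o["tool_pos"]; q["T"]=T
for uv in [(386,40),(508,42),(370,152),(488,158)]: print(uv,np.round(at(q,uv,18),1))
plan()
E
```

```text
time: 2.98
tool_pos: [437.9, -160.8, 88.1]
tcp_rot: [-3.139, 0.005, -0.001]
contact_force: [0.2, 0.8, 0.1]
grip_width: 91.9
finger_force: 0.0
time: 3.4
tool_pos: [440.5, -161.7, 5.5]
tcp_rot: [3.141, -0.001, -0.0]
contact_force: [-0.0, -0.9, 0.5]
grip_width: 91.7
finger_force: 0.0
time: 4.07
tool_pos: [439.8, -160.5, 4.0]
tcp_rot: [3.142, 0.0, 0.001]
contact_force: [0.4, 0.7, 0.5]
grip_width: 43.1
finger_force: 0.0
time: 4.4
tool_pos: [442.7, -162.0, 88.7]
tcp_rot: [3.137, -0.008, 0.001]
contact_force: [1.3, -0.7, 0.8]
grip_width: 16.4
finger_force: 0.0
((457.9426574707031, -349.96002197265625), (135.42933654785156, 208.37847900390625), 88.7288818359375)
(386, 40) [ 561.5 -293.7   18. ]
(508, 42) [ 559.6 -414.5   18. ]
(370, 152) [ 451.3 -287.7   18. ]
(488, 158) [ 444.7 -415.3   18. ]
now [ 439.7 -160.4   83.8] yaw 0.0 w 4.3 t 4.5
```

```bash
python3 -m handwheel '0 0 -0.9 0 0 0 1;0 0 -0.9 0 0 0 1;0 0 -0.9 0 0 0 1;0 0 -0.9 0 0 0 1'; python3 look.py wrist w3 petri_dish
```

```text
time: 4.88
tool_pos: [441.0, -161.1, 175.5]
tcp_rot: [3.14, -0.004, 0.001]
contact_force: [-0.6, -0.3, -0.5]
grip_width: 26.4
finger_force: 0.0
[ 506. -160.  357.]
petri_dish 14 0.6 [250. 177.] rect [ 440.8 -159.5] [46.9 48.5] 90.0
```

View pics/w3.png

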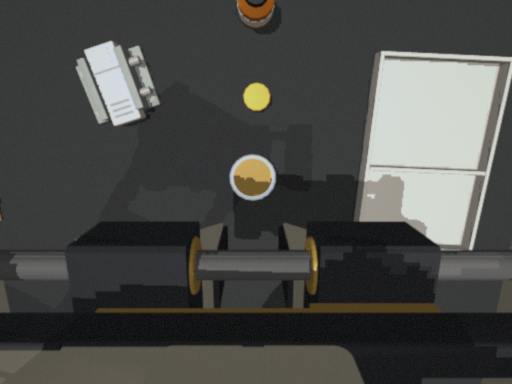

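The dish hasn't moved, at (250,177). The tips passed over it, so they sit higher when open than the shut-finger TCP. I'll pre-set the opening near the dish width and feel for the desk.

```bash
python3 -m handwheel '0 -0.01 0.9 0 0 0 0.4;0 -0.01 0.9 0 0 0 0.4;0 -0.01 0.9 0 0 0 0.4;0 -0.01 0.9 0 0 0 0.4;0 -0.01 0.9 0 0 0 0.4;0 -0.01 0.9 0 0 0 0.4;0 -0.01 0.9 0 0 0 0.4;0 -0.01 0.9 0 0 0 0.4' | egrep 'pos|width'
python3 -m handwheel '0 0 0.5 0 0 0 0.4;0 0 0.8 0 0 0 0.4;0 0 0.8 0 0 0 0.4;0 0 0.8 0 0 0 0.4'| egrep 'pos|width|force'
for i in 1 2 3 4; do python3 -m handwheel '0 0 0.02 0 0 0 0.4;0 0 0.02 0 0 0 0.4'| egrep 'pos|width|contact'; done
```

```text
tool_pos: [440.8, -160.0, 85.5]
grip_width: 64.1
tool_pos: [439.0, -159.1, 3.7]
contact_force: [0.8, -0.9, 0.0]
grip_width: 64.2
finger_force: 0.0
tool_pos: [441.4, -160.4, 4.2]
contact_force: [-0.1, 0.3, -0.4]
grip_width: 64.4
tool_pos: [440.7, -160.0, 1.4]
contact_force: [-0.4, 0.0, 0.6]
grip_width: 64.3
tool_pos: [440.0, -159.6, -1.6]
contact_force: [0.0, 0.2, 0.2]
grip_width: 64.0
tool_pos: [439.8, -159.5, -4.2]
contact_force: [-0.7, -0.0, -0.6]
grip_width: 64.1
```

```bash
python3 -m handwheel '0 0 0.02 0 0 0 0.4;0 0 0.02 0 0 0 0.4;0 0 0.02 0 0 0 0.2;0 0 0.02 0 0 0 0.2;0 0 0.02 0 0 0 0.2'| egrep 'pos|width|force'
python3 -m handwheel '0 0 0 0 0 0 -1;0 0 0 0 0 0 -1;0 0 0 0 0 0 -1'| egrep 'pos|width|force'
python3 -m handwheel '0 0 0 0 0 0 -1;0 0 0 0 0 0 -1;0 0 0 0 0 0 -1'| egrep 'pos|width|force'
```

```text
tool_pos: [439.9, -159.5, -6.0]
contact_force: [0.1, 0.5, 0.1]
grip_width: 55.7
finger_force: 0.0
tool_pos: [439.9, -159.5, -5.9]
contact_force: [-0.1, 0.1, 0.3]
grip_width: 39.2
finger_force: 0.0
tool_pos: [439.9, -159.5, -6.0]
contact_force: [-0.7, -0.0, 0.3]
grip_width: 19.9
finger_force: 0.0
```

```bash
python3 -c "
from h import *
p=viewer.capture('scene'); a=p['frame'][100:230,120:320,::-1]; cv2.imwrite('pics/s1.png',cv2.resize(a,None,fx=4,fy=4,interpolation=3)); plan()"
```

```text
now [ 439.9 -159.5   -6. ] yaw 0.0 w 15.8 t 7.6
```

View pics/s1.png

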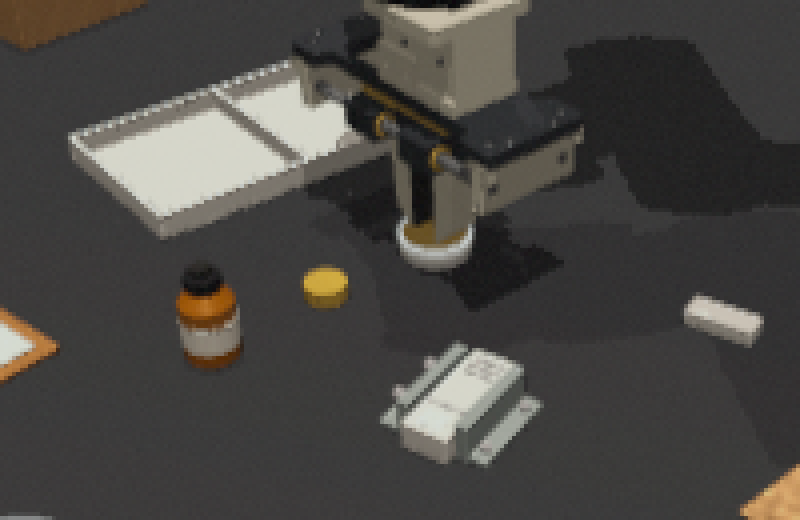

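The tips hover just above the dish rim at (435,235), so the real tips are well above the reported TCP. I'll open and feel down for the desk.

```bash
python3 -c "
from h import *
print(bot.tcp_to_grasp)"
python3 -m handwheel '0 0 0 0 0 0 0.45;0 0 0 0 0 0 0.45;0 0 0 0 0 0 0.45;0 0 0 0 0 0 0.45;0 0 0 0 0 0 0.45;0 0 0 0 0 0 0.45;0 0 0 0 0 0 0.45;0 0 0 0 0 0 0.45'| egrep 'width'
python3 -m handwheel '0 0 0.05 0 0 0 0.45;0 0 0.05 0 0 0 0.45;0 0 0.05 0 0 0 0.45'| egrep 'pos|contact'
python3 -m handwheel '0 0 0.03 0 0 0 0.45;0 0 0.03 0 0 0 0.45;0 0 0.03 0 0 0 0.45'| egrep 'pos|contact'
python3 -m handwheel '0 0 0.02 0 0 0 0.45;0 0 0.02 0 0 0 0.45;0 0 0.02 0 0 0 0.45'| egrep 'pos|contact'
```

```text
18.8
grip_width: 64.2
tool_pos: [439.6, -159.4, -11.4]
contact_force: [0.7, 0.0, 1.0]
tool_pos: [439.7, -159.5, -14.2]
contact_force: [0.5, -0.6, 0.2]
tool_pos: [439.8, -159.5, -16.1]
contact_force: [-0.2, -0.1, 0.9]
```

```bash
python3 -m handwheel '0 0 0.01 0 0 0 0.45;0 0 0.02 0 0 0 0.45;0 0 0.02 0 0 0 0.45'| egrep 'pos|contact'
python3 -m handwheel '0 0 0 0 0 0 -1;0 0 0 0 0 0 -1;0 0 0 0 0 0 -1;0 0 0 0 0 0 -1;0 0 0 0 0 0 -1'| egrep 'pos|width|force'
```

```text
tool_pos: [439.8, -159.5, -18.1]
contact_force: [0.7, -0.3, 0.6]
tool_pos: [439.9, -159.5, -17.9]
contact_force: [-0.6, -0.8, -0.6]
grip_width: 49.2
finger_force: 30.0
```

```bash
python3 -m handwheel '0 0 -0.2 0 0 0 -1;0 0 -0.5 0 0 0 -1;0 0 -0.8 0 0 0 -1;0 0 -0.8 0 0 0 -1'| egrep 'pos|width|force'
python3 -m handwheel '0.1 0.3 0 0 0 0 -1;0.2 0.6 0 0 0 0 -1;0.33 0.96 0 0 0 0 -1;0.33 0.96 0 0 0 0 -1'| egrep 'pos|width'
python3 -m handwheel '0.1 0.3 0 0 0 0 -1;0.2 0.6 0 0 0 0 -1;0.32 0.96 0 0 0 0 -1;0.32 0.96 0 0 0 0 -1'| egrep 'pos|width'
python3 -m handwheel '0 0 0.3 0 0 0 -1;0 0 0.6 0 0 0 -1;0 0 0.7 0 0 0 -1;0 0 0.75 0 0 0 -1;0 0 0.76 0 0 0 -1;0 0 0.76 0 0 0 -1'| egrep 'pos|width|force'
python3 -m handwheel '0 0 0 0 0 0 0.4;0 0 0 0 0 0 0.4;0 0 0 0 0 0 0.4;0 0 0 0 0 0 0.4'| egrep 'pos|width|force'
python3 -m handwheel '0 0 -0.3 0 0 0 0.4;0 0 -0.6 0 0 0 0.4;0 0 -1 0 0 0 0.4;0 0 -1 0 0 0 0.4;0 0 -1 0 0 0 0.4'| egrep 'pos|width|force'
python3 look.py top t1 petri_dish:17 bottle
```

```text
tool_pos: [442.8, -161.1, 66.7]
contact_force: [0.6, -1.2, 0.4]
grip_width: 49.0
finger_force: 30.0
tool_pos: [475.4, -261.5, 62.2]
grip_width: 49.3
tool_pos: [506.4, -357.6, 61.5]
grip_width: 48.9
tool_pos: [505.4, -351.6, -13.4]
contact_force: [0.0, 0.8, 0.1]
grip_width: 49.0
finger_force: 30.0
tool_pos: [505.2, -351.7, -13.4]
contact_force: [0.2, 0.3, 0.4]
grip_width: 63.7
finger_force: 0.0
tool_pos: [506.4, -352.7, 89.1]
contact_force: [-0.3, 0.5, 0.3]
grip_width: 64.6
finger_force: 0.0
[ 397.  -10. 1107.]
bottle 62 0.67 [317. 166.] rect [ 597.3 -156.6] [29.6 32.8] 87.8
```

```bash
python3 -m handwheel '0.35 -0.98 -0.45 0 0 0 1;0.35 -0.98 -0.45 0 0 0 1;0.35 -0.98 -0.45 0 0 0 1;0.35 -0.98 -0.45 0 0 0 1'| egrep 'pos'
python3 -m handwheel '0.35 -0.97 0 0 0 0 1;0.35 -0.97 0 0 0 0 1;0.35 -0.97 0 0 0 0 1;0.35 -0.97 0 0 0 0 1'| egrep 'pos'
python3 look.py wrist w4 bottle:62 bottle:19 slide_case; python3 look.py top t2 petri_dish:17;
```

```text
tool_pos: [541.9, -249.0, 132.2]
tool_pos: [575.1, -152.5, 129.3]
[ 642. -152.  311.]
bottle 62.0 0.9 [266. 153.] rect [ 610.3 -161.5] [31.9 30.5] 44.9
bottle 19.0 0.9 [266. 153.] rect [ 604.9 -163.1] [37.4 35.7] 44.9
slide_case 18 0.6 [107. 210.] rect [549.2 -19.1] [53.4 36.2] 16.0
[ 397.  -10. 1107.]
petri_dish 17.0 0.66 [388. 200.] rect [ 504.7 -352.6] [45.9 51.7] 86.6
petri_dish 17.0 0.47 [116. 222.] rect [464.9 339.4] [138.2 188.6] 81.9
```

View pics/w4.png

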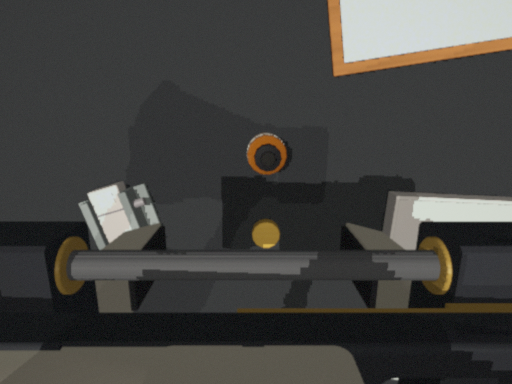

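Bottle body centred at (266,153), cap at (267,158), with the loose cap nearer the arm at (266,234). The bottle is at about (606.5,-162), and the top camera has the dish inside the larger compartment.

```bash
python3 -m handwheel '0.315 0.054 0 0 0 0 1;0.315 0.054 0 0 0 0 1;0.315 0.054 0 0 0 0 1'| egrep 'pos'
python3 -m handwheel '0 0 0.3 0 0 0 1;0 0 0.6 0 0 0 1;0 0 0.8 0 0 0 1;0 0 0.8 0 0 0 1'| egrep 'pos|contact'
python3 -m handwheel '0 0 0.3 0 0 0 1;0 0 0.5 0 0 0 1;0 0 0.63 0 0 0 1;0 0 0.63 0 0 0 1;0 0 0.63 0 0 0 1'| egrep 'pos|contact'
python3 -m handwheel '0 0 0 0 0 0 -1;0 0 0 0 0 0 -1;0 0 0 0 0 0 -1;0 0 0 0 0 0 -1;0 0 0 0 0 0 -1;0 0 0 0 0 0 -1;0 0 0 0 0 0 -1;0 0 0 0 0 0 -1'| egrep 'pos|width|force'
python3 -m handwheel '0 0 0 0 0 0 -1;0 0 0 0 0 0 -1;0 0 0 0 0 0 -1;0 0 0 0 0 0 -1'| egrep 'pos|width|force'
```

```text
tool_pos: [606.7, -163.1, 130.4]
tool_pos: [602.6, -161.3, 46.5]
contact_force: [-1.0, 0.3, 0.1]
tool_pos: [606.5, -162.3, -11.0]
contact_force: [-0.4, -0.4, 0.2]
tool_pos: [606.4, -161.8, -12.0]
contact_force: [-0.4, 0.4, 0.9]
grip_width: 42.7
finger_force: 0.0
tool_pos: [606.4, -161.9, -12.0]
contact_force: [0.1, -0.4, -0.7]
grip_width: 33.4
finger_force: 30.0
```

```bash
python3 -m handwheel '0 0 -0.15 0 0 0 -1;0 0 -0.4 0 0 0 -1;0 0 -0.7 0 0 0 -1;0 0 -1 0 0 0 -1;0 0 -1 0 0 0 -1'| egrep 'pos|width'
python3 -m handwheel '-0.15 0.14 0 0 0 0 -1;-0.35 0.32 0 0 0 0 -1;-0.55 0.5 0 0 0 0 -1;-0.68 0.62 0 0 0 0 -1'| egrep 'pos|width'
python3 -m handwheel '-0.2 0.18 0 0 0 0 -1;-0.4 0.36 0 0 0 0 -1;-0.6 0.54 0 0 0 0 -1;-0.69 0.62 0 0 0 0 -1'| egrep 'pos|width'
python3 -m handwheel '-0.2 0.18 0 0 0 0 -1;-0.4 0.36 0 0 0 0 -1;-0.55 0.5 0 0 0 0 -1;-0.65 0.59 0 0 0 0 -1;-0.68 0.62 0 0 0 0 -1;-0.68 0.62 0 0 0 0 -1'| egrep 'pos|width'
python3 -m handwheel '0 0 0.3 0 0 0 -1;0 0 0.55 0 0 0 -1;0 0 0.75 0 0 0 -1;0 0 0.88 0 0 0 -1;0 0 0.94 0 0 0 -1;0 0 0.96 0 0 0 -1;0 0 0.96 0 0 0 -1'| egrep 'pos|width|force'
```

```text
tool_pos: [609.8, -163.1, 94.5]
grip_width: 33.2
tool_pos: [536.6, -224.8, 87.6]
grip_width: 33.6
tool_pos: [467.2, -287.5, 87.7]
grip_width: 33.0
tool_pos: [401.1, -348.4, 87.9]
grip_width: 33.3
tool_pos: [402.1, -347.5, -8.0]
contact_force: [-0.3, 0.4, -0.5]
grip_width: 33.2
finger_force: 30.0
```

```bash
python3 -m handwheel '0 0 0 0 0 0 0.2;0 0 0 0 0 0 0.2;0 0 0 0 0 0 0.2;0 0 0 0 0 0 0.2;0 0 0 0 0 0 0.2'| egrep 'pos|width|force'
python3 -m handwheel '0 0 -0.2 0 0 0 0.2;0 0 -0.5 0 0 0 0.2;0 0 -0.9 0 0 0 0.2;0 0 -1 0 0 0 0.2;0 0 -1 0 0 0 0.2'| egrep 'pos|width'
python3 -m handwheel '0 -0.95 -0.5 0 0 0 1;0 -0.95 -0.5 0 0 0 1;0 -0.95 -0.5 0 0 0 1' | egrep 'pos|width'
python3 -m handwheel '0 -0.95 0 0 0 0 1;0 -0.95 0 0 0 0 1;0 -0.95 0 0 0 0 1' | egrep 'pos|width'
python3 -m handwheel '0 -0.95 0 0 0 0 1;0 -0.95 0 0 0 0 1;0 -0.95 0 0 0 0 1' | egrep 'pos|width'
python3 -m handwheel '0 -0.95 0 0 0 0 1;0 -0.95 0 0 0 0 1;0 -0.95 0 0 0 0 1' | egrep 'pos|width'
python3 -m handwheel '0.1 -0.95 0 0 0 0 1;0.1 -0.95 0 0 0 0 1;0.1 -0.95 0 0 0 0 1;0.1 -0.95 0 0 0 0 1' | egrep 'pos|width'
python3 look.py wrist w5 push_block cork_mat slide_case holder objective
python3 look.py top t3 petri_dish:17 bottle; python3 -c "
from h import *
plan()"
```

```text
tool_pos: [401.6, -348.2, -7.5]
contact_force: [-0.8, -0.4, 0.4]
grip_width: 54.9
finger_force: 0.0
tool_pos: [403.1, -349.8, 95.7]
grip_width: 55.0
tool_pos: [400.6, -250.1, 142.0]
grip_width: 70.7
tool_pos: [399.5, -153.1, 141.0]
grip_width: 89.8
tool_pos: [399.7, -58.8, 141.0]
grip_width: 92.0
tool_pos: [400.1, 35.9, 141.1]
grip_width: 91.8
tool_pos: [411.0, 129.5, 141.0]
grip_width: 91.7
[477. 130. 323.]
push_block 65 0.87 [206. 160.] rect [438.8 165.8] [61.  32.4] 33.8
cork_mat 3 0.76 [189. 165.] rect [431.4 176.7] [90.  90.3] 2.0
slide_case 18 0.65 [425.  44.] rect [534.5 -17.5] [75.4 36.5] 16.4
holder 24 0.62 [403.  47.] rect [527.    7.3] [59.9 28.8] 16.9
[ 397.  -10. 1107.]
bottle 62 0.69 [385. 202.] rect [ 498.5 -336.4] [44.1 47.7] 42.6
bottle 62 0.46 [397. 247.] rect [ 401.  -335.8] [41.3 28.7] 88.7
now [411.4 126.3 142. ] yaw -0.1 w 91.7 t 19.9
```

View pics/w5.png

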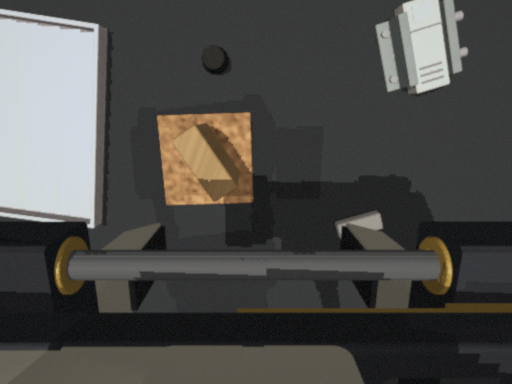

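Block's top face spans roughly (175,148)–(235,185) on the mat, centred near (208,160). The black cap at (215,58) is a distractor, and the holder is at (420,45).

```bash
python3 -c "
import cv2
a=cv2.imread('pics/w5.png');cv2.imwrite('pics/w5b.png',cv2.resize(a[105:215,150:260],None,fx=5,fy=5,interpolation=2))"
```

```text
(no output)
```

View pics/w5b.png

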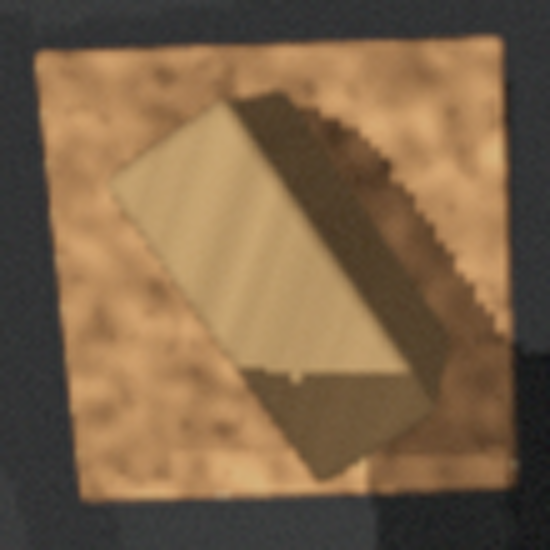

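Top face corners in the 5× crop are (112,182), (225,100), (435,400) and (322,480). Its nearer part is in the gripper's shadow.

```bash
python3 - <<'E'
from h import *
p=viewer.capture("wrist")
c=[at(p,(150+u/5,105+v/5),68)[:2] for u,v in [(112,182),(225,100),(435,400),(322,480)]]
b=cv2.minAreaRect(np.array(c,np.float32)); print(b)
for cam,pp in (("wrist",p),("top",viewer.capture("top"))):
  for n,z in (("slide_case",18),("holder",24)):
    for r in viewer.cut_out(n,pp)[:1]:
      k=max(cv2.findContours(r["pixels"].astype(np.uint8),0,2)[0],key=cv2.contourArea).reshape(-1,2)
      print(cam,n,cv2.minAreaRect(np.array([at(pp,q,z)[:2] for q in k],np.float32)))
bx,by=b[0]
plan((bx,by,142,b[2] if b[1][0]>b[1][1] else b[2]-90))
E
```

```text
((437.6907653808594, 165.05001831054688), (58.26747512817383, 23.135494232177734), 33.75374221801758)
wrist slide_case ((534.669189453125, -17.577960968017578), (76.55654907226562, 36.65142822265625), 16.185306549072266)
wrist holder ((527.2899169921875, 7.058933258056641), (59.921138763427734, 29.080514907836914), 16.042627334594727)
top slide_case ((532.4654541015625, -20.63552474975586), (73.81391906738281, 27.32781219482422), 16.891145706176758)
top holder ((525.8378295898438, 2.355009078979492), (64.42815399169922, 23.211036682128906), 17.203474044799805)
now [411.3 126.9 142. ] yaw 0.0 w 92.1 t 20.1
(437.6907653808594, 165.05001831054688, 142, 33.75374221801758) shift [ 0.264 -0.381  0.   ] turn [ 0.     -0.     -0.1875] calls 1 rows 4.7
```

```bash
python3 -m handwheel '0.264 -0.381 0 0 0 -0.188 1;0.264 -0.381 0 0 0 -0.188 1;0.264 -0.381 0 0 0 -0.188 1;0.264 -0.381 0 0 0 -0.188 1;0.264 -0.381 0 0 0 -0.188 1;0.264 -0.381 0 0 0 -0.188 1'| egrep 'pos|rot'
python3 -m handwheel '0 0 0.3 0 0 0 0.5;0 0 0.6 0 0 0 0.5;0 0 0.65 0 0 0 0.5;0 0 0.65 0 0 0 0.5'| egrep 'pos|contact'
python3 -m handwheel '0 0 0.3 0 0 0 0.2;0 0 0.5 0 0 0 0.2;0 0 0.65 0 0 0 0.2;0 0 0.65 0 0 0 0.2'| egrep 'pos|contact|width'
python3 -m handwheel '0 0 0 0 0 0 -1;0 0 0 0 0 0 -1;0 0 0 0 0 0 -1;0 0 0 0 0 0 -1;0 0 0 0 0 0 -1;0 0 0 0 0 0 -1;0 0 0 0 0 0 -1;0 0 0 0 0 0 -1'| egrep 'pos|width|force'
```

```text
tool_pos: [437.6, 165.3, 141.9]
tcp_rot: [-3.142, 0.0, 0.595]
tool_pos: [436.3, 164.8, 75.7]
contact_force: [0.0, -0.4, 0.6]
tool_pos: [437.0, 165.0, 11.1]
contact_force: [0.8, -0.7, -0.1]
grip_width: 55.2
tool_pos: [438.1, 165.3, 12.7]
contact_force: [-0.9, 0.3, 6.3]
grip_width: 23.8
finger_force: 30.0
```

```bash
python3 -m handwheel '0 0 -0.2 0 0 0 -1;0 0 -0.5 0 0 0 -1;0 0 -1 0 0 0.097 -1;0 0 -1 0 0 0.097 -1;0 0 -1 0 0 0.097 -1;0 0 -1 0 0 0.097 -1'| egrep 'pos|rot|width|force'
python3 -c "
from h import *
plan((450,-45,125,16.5))"
```

```text
tool_pos: [438.1, 165.3, 113.1]
tcp_rot: [3.141, -0.002, 0.284]
contact_force: [-0.5, 0.8, -1.1]
grip_width: 24.2
finger_force: 30.0
now [438.1 165.3 113.1] yaw 16.3 w 24.2 t 22.5
(450, -45, 125, 16.5) shift [-0.475  2.052 -0.12 ] turn [ 0.0001 -0.0007 -0.0012] calls 3 rows 5.1
```

```bash
python3 -m handwheel '-0.16 0.68 -0.12 0 0 0 -1;-0.16 0.68 -0.12 0 0 0 -1;-0.16 0.68 -0.12 0 0 0 -1'| egrep 'pos'
python3 -m handwheel '-0.16 0.68 0 0 0 0 -1;-0.16 0.68 0 0 0 0 -1;-0.16 0.68 0 0 0 0 -1'| egrep 'pos'
python3 -m handwheel '-0.16 0.69 0 0 0 0 -1;-0.16 0.69 0 0 0 0 -1;-0.16 0.69 0 0 0 0 -1;-0.16 0.69 0 0 0 0 -1'| egrep 'pos'
python3 look.py wrist w6 slide_case holder push_block
python3 -c "
from h import *
plan()
import cv2
a=cv2.imread('pics/w6.png');cv2.imwrite('pics/w6b.png',cv2.resize(a[40:240,150:350],None,fx=3,fy=3,interpolation=2))"
```

```text
tool_pos: [441.7, 92.1, 124.1]
tool_pos: [445.4, 22.3, 123.4]
tool_pos: [449.1, -45.6, 123.3]
[513. -27. 305.]
push_block 65 0.56 [253. 228.] rect [439.8 -47.8] [62.1 45.2] 15.0
now [449.2 -43.9 123.7] yaw 16.5 w 23.5 t 23.5
```

View pics/w6b.png

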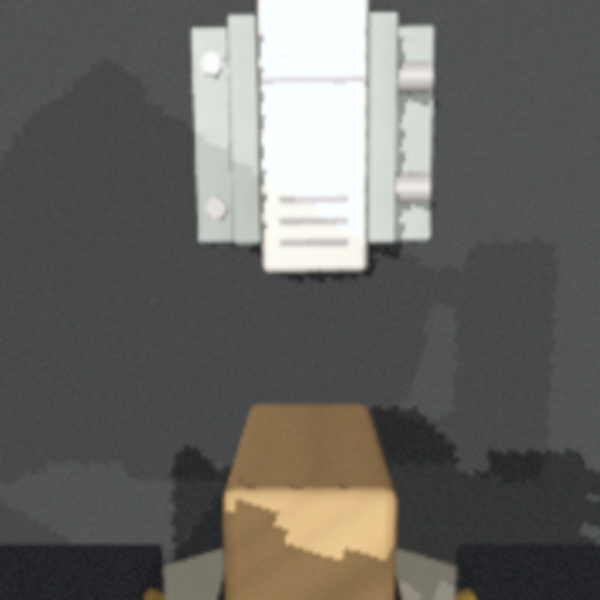

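Camera is looking straight down the channel. Cheek outer edges in the 3× crop are about 228/397 at the far end and 234/397 at the near end. The case's near end is at row 270, and the block's front face spans rows 404–490.

```bash
python3 - <<'E'
from h import *
p=viewer.capture("wrist"); g=lambda u,v,z: at(p,(150+u/3,40+v/3),z)
z=bot.get_obs()["tool_pos"][2]
a=g(234,243,24);b=g(397,241,24);c=g(228,14,24);d=g(397,12,24)
print("near",a[:2],b[:2],"far",c[:2],d[:2], "w",np.linalg.norm(a-b),np.linalg.norm(c-d),"len",np.linalg.norm(a-c))
n,f=(a+b)/2,(c+d)/2; v=f-n; print("yaw",np.degrees(np.arctan2(v[1],v[0])),"mid",(n+f)/2)
e1,e2=g(263,270,18),g(367,270,18); print("case end",e1[:2],e2[:2],(e1+e2)[:2]/2)
t=[g(226,490,z+56),g(395,490,z+56),g(251,404,z-9),g(368,404,z-9)]
for q in t: print("blk",q)
E
```

```text
near [499.93899025  -6.22834188] [513.58272245 -50.50277719] far [557.38262545  11.21011493] [570.70939655 -32.22113105] w 46.329008741012935 45.42990155612578 len 60.03224967403737
yaw 17.316147892952166 mid [535.40343367 -19.4355338   24.        ]
case end [494.64533139 -16.00262551] [503.25094355 -45.16065723] [498.94813747 -30.58164137]
blk [475.26856205 -24.04939677 179.83887016]
blk [481.74138867 -45.96765572 179.83887016]
blk [474.63902505 -23.80334849 114.83887016]
blk [481.28533044 -46.31458278 114.83887016]
```

```bash
python3 -c "
from h import *
plan((463.7,-41.5,124,17.1),(463.7,-41.5,11,17.1),(548.8,-15.3,11,17.1))"
```

```text
now [449.3 -43.9 123.8] yaw 16.5 w 23.5 t 23.6
(463.7, -41.5, 124, 17.1) shift [ 0.145  0.018 -0.002] turn [-0.0001  0.0001 -0.0033] calls 1 rows 0.4
(463.7, -41.5, 11, 17.1) shift [ 0.   -0.    1.13] turn [0. 0. 0.] calls 2 rows 2.7
(548.8, -15.3, 11, 17.1) shift [ 0.89 -0.   -0.  ] turn [0. 0. 0.] calls 1 rows 2.1
```

```bash
python3 -m handwheel '0.145 0.018 0.2 0 0 -0.0033 -1;0.145 0.018 0.6 0 0 -0.0033 -1;0.145 0.018 0.7 0 0 -0.0033 -1;0.145 0.018 0.7 0 0 -0.0033 -1'| egrep 'pos|rot'
python3 -m handwheel '0 0 0.2 0 0 0 -1;0 0 0.35 0 0 0 -1;0 0 0.42 0 0 0 -1;0 0 0.427 0 0 0 -1;0 0 0.427 0 0 0 -1;0 0 0.427 0 0 0 -1'| egrep 'pos|rot|force'
python3 -m handwheel '0.05 0 0 0 0 0 -1;0.1 0 0 0 0 0 -1;0.15 0 0 0 0 0 -1;0.2 0 0 0 0 0 -1;0.25 0 0 0 0 0 -1;0.3 0 0 0 0 0 -1'| egrep 'pos|rot|force'
```

```text
tool_pos: [461.7, -41.2, 51.3]
tcp_rot: [-3.138, 0.005, 0.298]
tool_pos: [464.7, -42.7, 12.4]
tcp_rot: [3.141, -0.002, 0.297]
contact_force: [-0.7, -0.1, 0.3]
finger_force: 30.0
tool_pos: [492.2, -33.9, 11.5]
tcp_rot: [-3.141, 0.002, 0.297]
contact_force: [-4.8, -2.0, 1.3]
finger_force: 30.0
```

```bash
python3 -m handwheel '0.05 0 0 0 0 0 -1;0.1 0 0 0 0 0 -1;0.15 0 0 0 0 0 -1;0.2 0 0 0 0 0 -1;0.25 0 0 0 0 0 -1;0.3 0 0 0 0 0 -1'| egrep 'pos|rot|force'
python3 -m handwheel '0.05 0 0 0 0 0 -1;0.1 0 0 0 0 0 -1;0.15 0 0 0 0 0 -1;0.2 0 0 0 0 0 -1;0.25 0 0 0 0 0 -1;0.3 0 0 0 0 0 -1;0.3 0 0 0 0 0 -1'| egrep 'pos|rot|force'
python3 look.py wrist w7 slide_case holder; python3 look.py top t4 slide_case; python3 -c "
from h import *
plan()"
```

```text
tool_pos: [520.8, -25.2, 11.5]
tcp_rot: [-3.141, 0.002, 0.297]
contact_force: [-5.1, -3.1, 1.8]
finger_force: 30.0
tool_pos: [551.5, -16.1, 11.5]
tcp_rot: [3.141, -0.002, 0.297]
contact_force: [0.2, -0.7, -0.5]
finger_force: 30.0
[614.   4. 193.]
slide_case 18 0.83 [251. 101.] rect [617.8   4.3] [75.4 30.1] 16.7
holder 24 0.72 [225. 216.] rect [555.8  10.4] [14.5 15.6] 16.9
holder 24 0.39 [252. 102.] rect [617.8   4.1] [72.8 29.3] 17.0
[ 397.  -10. 1107.]
now [549.8 -16.4  11.3] yaw 17.0 w 23.8 t 26.2
```

View pics/w7.png

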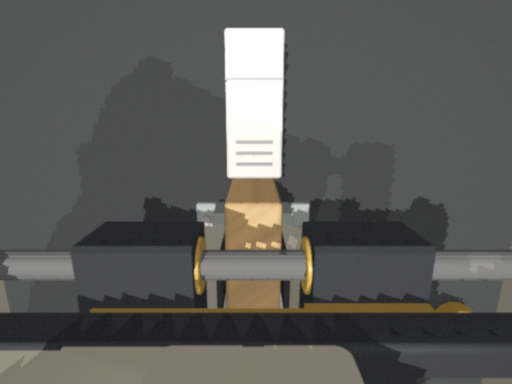

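The case is clear of the holder, lying flat ahead of the block (rows 32–178, centred at (251,101)). Now I'll return the block to the mat.

```bash
python3 -m handwheel '0 0 -0.2 0 0 0 -1;0 0 -0.5 0 0 0 -1;0 0 -0.9 0 0 0 -1;0 0 -0.9 0 0 0 -1;0 0 -0.9 0 0 0 -1'| egrep 'pos'
python3 -m handwheel '-0.1 -0.35 0 0 0 0 -1;-0.19 -0.73 0 0 0 0 -1;-0.19 -0.73 0 0 0 0 -1'| egrep 'pos'
python3 -m handwheel '-0.1 -0.35 0 0 0 0 -1;-0.19 -0.73 0 0 0 0 -1;-0.19 -0.73 0 0 0 0 -1'| egrep 'pos'
python3 -m handwheel '-0.1 -0.35 0 0 0 0 -1;-0.19 -0.73 0 0 0 0 -1;-0.19 -0.73 0 0 0 0 -1;-0.19 -0.73 0 0 0 0 -1'| egrep 'pos'
python3 -c "
from h import *
plan((431,176,12.5,17))"
```

```text
tool_pos: [551.5, -16.7, 103.7]
tool_pos: [505.3, 52.1, 99.6]
tool_pos: [466.0, 116.1, 99.7]
tool_pos: [430.0, 177.3, 100.4]
now [430.  177.3 100.4] yaw 17.2 w 23.6 t 27.5
(431, 176, 12.5, 17) shift [0.007 0.015 0.879] turn [0.     0.0007 0.0012] calls 1 rows 2.1
```

```bash
python3 -m handwheel '0 0 0.3 0 0 0 -1;0 0 0.6 0 0 0 -1;0 0 0.75 0 0 0 -1;0 0 0.83 0 0 0 -1;0 0 0.86 0 0 0 -1;0 0 0.875 0 0 0 -1;0 0 0.88 0 0 0 -1;0 0 0.88 0 0 0 -1'| egrep 'pos|force'
python3 -m handwheel '0 0 0 0 0 0 0.1;0 0 0 0 0 0 0.1;0 0 0 0 0 0 0.1;0 0 0 0 0 0 0.1;0 0 0 0 0 0 0.1'| egrep 'pos|force|width'
python3 -m handwheel '0 0 -0.2 0 0 0 0.1;0 0 -0.5 0 0 0 0.1;0 0 -1 0 0 0 0.1;0 0 -1 0 0 0 0.1;0 0 -1 0 0 0 0.1'| egrep 'pos|force'
python3 look.py top t5 slide_case objective plain_tray push_block
python3 -c "
from h import *
plan((605,-5,140,17))"
```

```text
tool_pos: [432.3, 176.3, 14.0]
contact_force: [-0.3, 0.2, 0.4]
finger_force: 30.0
tool_pos: [431.6, 176.5, 13.5]
contact_force: [-1.0, -0.3, -0.6]
grip_width: 49.5
finger_force: 0.0
tool_pos: [433.5, 177.0, 116.2]
contact_force: [0.4, -0.1, -0.6]
finger_force: 0.0
[ 397.  -10. 1107.]
slide_case 18 0.68 [252. 165.] rect [614.4   3.9] [76.1 30. ] 16.9
objective 45 0.57 [183. 167.] rect [603.9 169. ] [20.  20.7] 89.9
plain_tray 18 0.69 [112. 193.] rect [535.3 330.5] [141.1  56.3] 88.7
push_block 65 0.52 [183. 248.] rect [405.2 164.5] [26.3  9.5] 88.7
now [430.4 176.1 111.7] yaw 17.0 w 50.3 t 29.2
(605, -5, 140, 17) shift [ 1.14   2.242 -0.287] turn [-0.      0.0011 -0.    ] calls 3 rows 6.1
```

```bash
python3 -m handwheel '0.424 0.73 0 0 0 0 0.6;0.424 0.73 0 0 0 0 0.6;0.424 0.73 0 0 0 0 0.6'| egrep 'pos'
python3 -m handwheel '0.424 0.73 0 0 0 0 0.6;0.424 0.73 0 0 0 0 0.6;0.424 0.73 0 0 0 0 0.6'| egrep 'pos'
python3 -m handwheel '0.424 0.73 0 0 0 0 0.6;0.424 0.73 0 0 0 0 0.6;0.424 0.73 0 0 0 0 0.6;0.424 0.73 0 0 0 0 0.6;0.424 0.73 0 0 0 0 0.6'| egrep 'pos'
python3 -c "
from h import *
plan((616,4,-17,17))"
```

```text
tool_pos: [497.6, 115.2, 112.2]
tool_pos: [559.3, 57.0, 111.8]
tool_pos: [615.9, 4.5, 111.6]
now [615.9   4.5 111.6] yaw 17.0 w 73.7 t 30.1
(616, 4, -17, 17) shift [0.004 0.007 1.286] turn [-0.0005  0.001  -0.0003] calls 2 rows 3.1
```

```bash
python3 -m handwheel '0 0 0.3 0 0 0 0.6;0 0 0.7 0 0 0 0.6;0 0 0.7 0 0 0 0.6;0 0 0.7 0 0 0 0.6'| egrep 'pos|contact'
python3 -m handwheel '0 0 0.3 0 0 0 0.3;0 0 0.5 0 0 0 0.3;0 0 0.58 0 0 0 0.3;0 0 0.585 0 0 0 0.3;0 0 0.585 0 0 0 0.3'| egrep 'pos|contact'
python3 -m handwheel '0 0 0 0 0 0 -1;0 0 0 0 0 0 -1;0 0 0 0 0 0 -1;0 0 0 0 0 0 -1;0 0 0 0 0 0 -1;0 0 0 0 0 0 -1;0 0 0 0 0 0 -1;0 0 0 0 0 0 -1'| egrep 'pos|force|width'
python3 -m handwheel '0 0 -0.2 0 0 0 -1;0 0 -0.5 0 0 0 -1;0 0 -1 0 0 0 -1;0 0 -1 0 0 0 -1;0 0 -1 0 0 0 -1'| egrep 'pos|force|width'
python3 look.py top t6 plain_tray:10 objective push_block
python3 look.py scene s6 plain_tray:10
python3 -c "
from h import *
plan((460,310,90,-8))"
```

```text
tool_pos: [614.5, 5.5, 41.7]
contact_force: [-0.2, -1.1, 0.9]
tool_pos: [618.1, 4.4, -13.4]
contact_force: [1.0, -0.8, 0.2]
tool_pos: [617.4, 4.1, -14.8]
contact_force: [-1.8, -0.2, 5.0]
grip_width: 29.7
finger_force: 30.0
tool_pos: [619.4, 4.0, 88.4]
contact_force: [0.1, -0.3, -0.5]
grip_width: 29.6
finger_force: 30.0
[ 397.  -10. 1107.]
plain_tray 10.0 0.89 [118. 221.] rect [466.8 342.8] [141.8 191.5] 82.7
plain_tray 10.0 0.33 [395. 242.] rect [ 399.9 -350.8] [45.9 32.6] 88.7
objective 45 0.67 [181. 165.] rect [602.7 169. ] [25.  28.1] 89.9
push_block 65 0.5 [180. 235.] rect [432.3 173. ] [63.4 33.2] 18.5
[922. 455. 526.]
plain_tray 10.0 0.7 [397. 287.] rect [466.2 341.3] [138.8 201.2] 82.0
now [616.    4.3  82.7] yaw 17.0 w 29.8 t 32.3
(460, 310, 90, -8) shift [-0.598 -3.38  -0.066] turn [-0.0002  0.0012  0.1389] calls 4 rows 8.2
```

```bash
python3 -m handwheel '-0.1 -0.4 0 0 0 0 -1;-0.19 -0.8 0 0 0 0 -1;-0.19 -0.95 0 0 0 0 -1'| egrep 'pos'
python3 -m handwheel '-0.1 -0.4 0 0 0 0 -1;-0.19 -0.8 0 0 0 0 -1;-0.19 -0.95 0 0 0 0 -1'| egrep 'pos'
python3 -m handwheel '-0.1 -0.4 0 0 0 0 -1;-0.19 -0.8 0 0 0 0 -1;-0.19 -0.95 0 0 0 0 -1'| egrep 'pos'
python3 -m handwheel '-0.1 -0.4 0 0 0 0.139 -1;-0.19 -0.8 0 0 0 0.139 -1;-0.19 -0.95 0 0 0 0.139 -1;-0.19 -0.95 0 0 0 0.139 -1;-0.19 -0.95 0 0 0 0.139 -1;-0.19 -0.95 0 0 0 0.139 -1'| egrep 'pos|width'
python3 -c "
from h import *
plan((431.3,347,-11.5,-8))"
```

```text
tool_pos: [567.2, 92.6, 83.1]
tool_pos: [521.2, 178.1, 83.5]
tool_pos: [475.4, 263.2, 83.6]
tool_pos: [432.8, 345.1, 83.8]
grip_width: 29.5
now [432.8 345.1  83.8] yaw -7.8 w 29.5 t 33.5
(431.3, 347, -11.5, -8) shift [-0.017 -0.018  0.953] turn [0.0004 0.0004 0.0009] calls 1 rows 2.3
```

```bash
python3 -m handwheel '0 0 0.3 0 0 0 -1;0 0 0.6 0 0 0 -1;0 0 0.8 0 0 0 -1;0 0 0.9 0 0 0 -1;0 0 0.94 0 0 0 -1;0 0 0.955 0 0 0 -1;0 0 0.955 0 0 0 -1'| egrep 'pos|force'
python3 -m handwheel '0 0 0 0 0 0 0;0 0 0 0 0 0 0;0 0 0 0 0 0 0;0 0 0 0 0 0 0'| egrep 'pos|force|width'
python3 -m handwheel '0 0 -0.2 0 0 0 0;0 0 -0.5 0 0 0 0;0 0 -1 0 0 0 0;0 0 -1 0 0 0 0;0 0 -1 0 0 0 0'| egrep 'pos|width'
python3 -c "
from h import *
plan((433,345,130,-8),(580,166,130,0))"
```

```text
tool_pos: [434.1, 345.4, -10.1]
contact_force: [-0.8, -0.4, 0.8]
finger_force: 30.0
tool_pos: [433.7, 345.6, -10.0]
contact_force: [-0.4, -0.1, -0.2]
grip_width: 45.3
finger_force: 0.0
tool_pos: [435.4, 346.7, 93.1]
grip_width: 46.0
now [435.4 346.7  93.1] yaw -8.0 w 46.0 t 34.9
(433, 345, 130, -8) shift [-0.019  0.018 -0.369] turn [-0.0015 -0.002  -0.    ] calls 1 rows 0.9
(580, 166, 130, 0) shift [1.705 1.568 0.   ] turn [ 0.      0.     -0.0444] calls 2 rows 5.6
```

```bash
python3 -m handwheel '0.84 0.8 -0.3 0 0 0 1;0.84 0.8 -0.3 0 0 0 1;0.84 0.8 -0.3 0 0 0 1;0.84 0.8 -0.3 0 0 0 1'| egrep 'pos'
python3 -m handwheel '0.84 0.78 0 0 0 0 1;0.84 0.78 0 0 0 0 1;0.84 0.78 0 0 0 0 1;0.84 0.78 0 0 0 0 1;0.84 0.78 0 0 0 0 1'| egrep 'pos'
python3 look.py wrist w8 objective:45 objective:15; python3 look.py top t8 slide_case:21 push_block:68 plain_tray:10
python3 -c "
from h import *
plan()"
```

```text
tool_pos: [509.5, 250.0, 119.8]
tool_pos: [577.5, 164.2, 117.5]
[643. 155. 299.]
objective 45.0 0.59 [236. 155.] rect [614.4 172.8] [23.8 26. ] 81.7
objective 15.0 0.59 [236. 155.] rect [611.  174.8] [26.6 29.1] 81.7
[ 397.  -10. 1107.]
slide_case 21.0 0.17 [387. 222.] rect [ 459.7 -347.5] [139.2 210.2] 86.9
push_block 68.0 0.6 [186. 244.] rect [411.7 159.9] [19.7 22.4] 12.7
plain_tray 10.0 0.8 [119. 194.] rect [544.7 307. ] [90.1 28.4] 88.7
now [577.1 166.5 119.3] yaw -7.9 w 91.9 t 36.0
```

View pics/w8.png

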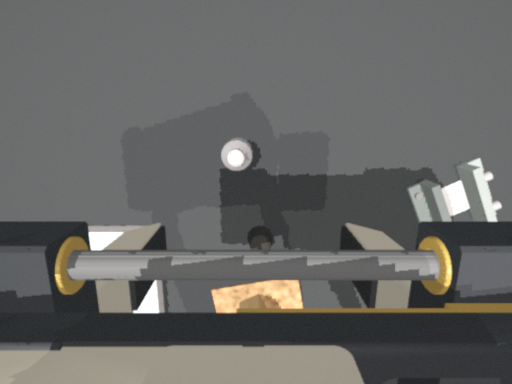

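Objective barrel at (237,154) with its nose at (236,158). The nearby black cap at (261,238) is a distractor and out of the way.

```bash
python3 -m handwheel '0.33 -0.117 0 0 0 0 1;0.33 -0.117 0 0 0 0 1;0.33 -0.117 0.2 0 0 0 1;0.33 -0.117 0.5 0 0 0 1;0.33 -0.117 0.7 0 0 0 1;0.33 -0.117 0.7 0 0 0 1'| egrep 'pos'
python3 -m handwheel '0 0 0.3 0 0 0 0.6;0 0 0.5 0 0 0 0.4;0 0 0.63 0 0 0 0.4;0 0 0.63 0 0 0 0.4;0 0 0.63 0 0 0 0.4'| egrep 'pos|contact'
python3 -m handwheel '0 0 0 0 0 0 -1;0 0 0 0 0 0 -1;0 0 0 0 0 0 -1;0 0 0 0 0 0 -1;0 0 0 0 0 0 -1;0 0 0 0 0 0 -1;0 0 0 0 0 0 -1;0 0 0 0 0 0 -1'| egrep 'pos|force|width'
python3 -m handwheel '0 0 -0.2 0 0 0 -1;0 0 -0.5 0 0 0 -1;0 0 -0.9 0 0 0 -1;0 0 -0.9 0 0 0 -1;0 0 -0.9 0 0 0 -1'| egrep 'pos|force|width'
python3 look.py top t9 slide_case:21 slide_case:21 push_block:68
python3 -c "
from h import *
plan((515.5,335,76,-8))"
```

```text
tool_pos: [608.8, 172.4, 44.8]
tool_pos: [612.3, 172.7, -13.0]
contact_force: [-0.1, -0.3, 0.7]
tool_pos: [612.0, 172.4, -13.5]
contact_force: [-0.9, -0.2, 2.4]
grip_width: 25.1
finger_force: 30.0
tool_pos: [613.6, 172.7, 78.9]
contact_force: [0.3, 0.4, -1.3]
grip_width: 25.0
finger_force: 30.0
[ 397.  -10. 1107.]
push_block 68.0 0.68 [188. 239.] rect [431.3 159.2] [16.7 52.7] 90.0
push_block 68.0 0.17 [386. 203.] rect [ 497.3 -335.1] [46.4 43.9] 88.7
now [610.8 172.2  74.4] yaw -8.0 w 25.0 t 38.2
(515.5, 335, 76, -8) shift [-1.171 -1.479 -0.013] turn [ 0.0003  0.001  -0.0002] calls 2 rows 4.5
```

```bash
python3 -m handwheel '-0.25 -0.3 0 0 0 0 -1;-0.5 -0.6 0 0 0 0 -1;-0.58 -0.74 0 0 0 0 -1;-0.58 -0.74 0 0 0 0 -1'| egrep 'pos'
python3 -m handwheel '-0.25 -0.3 0 0 0 0 -1;-0.45 -0.55 0 0 0 0 -1;-0.55 -0.7 0 0 0 0 -1;-0.59 -0.74 0 0 0 0 -1;-0.59 -0.74 0 0 0 0 -1;-0.59 -0.74 0 0 0 0 -1'| egrep 'pos'
python3 look.py top t10 slide_case:21 plain_tray:10; python3 look.py scene s10 slide_case:21; python3 -c "
from h import *
plan((515.5,335,-9.5,-8))
import cv2
a=cv2.imread('pics/s10.png');cv2.imwrite('pics/s10b.png',cv2.resize(a[170:350,280:500],None,fx=3.5,fy=3.3,interpolation=2))"
```

```text
tool_pos: [562.0, 257.0, 74.7]
tool_pos: [517.0, 334.3, 75.5]
[ 397.  -10. 1107.]
slide_case 21.0 0.85 [115. 235.] rect [432.5 343.6] [35.9 77.8] 81.5
plain_tray 10.0 0.76 [131. 228.] rect [463.4 340.3] [139.3 188.4] 83.8
[922. 455. 526.]
slide_case 21.0 0.63 [409. 280.] rect [443.4 348.5] [33.8 91.2] 80.2
now [517.4 334.2  76.2] yaw -8.1 w 24.9 t 39.2
(515.5, 335, -9.5, -8) shift [-0.02  -0.005  0.857] turn [ 0.0001 -0.     -0.0006] calls 1 rows 2.1
```

View pics/s10b.png

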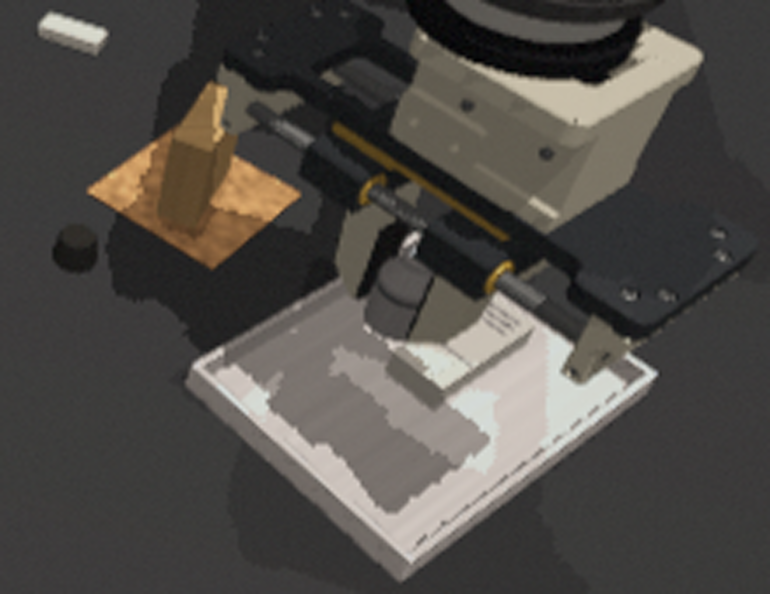

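Block stands upright on the mat (195,170). The case lies flat in the tray (460,350), and the objective hangs vertically above the tray, clear of the case.

```bash
python3 -m handwheel '0 0 0.3 0 0 0 -1;0 0 0.55 0 0 0 -1;0 0 0.7 0 0 0 -1;0 0 0.8 0 0 0 -1;0 0 0.84 0 0 0 -1;0 0 0.857 0 0 0 -1;0 0 0.857 0 0 0 -1'| egrep 'pos|force'
python3 -m handwheel '0 0 0 0 0 0 0;0 0 0 0 0 0 0;0 0 0 0 0 0 0;0 0 0 0 0 0 0;0 0 0 0 0 0 0'| egrep 'pos|force|width'
python3 -m handwheel '0 0 -0.2 0 0 0 0;0 0 -0.5 0 0 0 0;0 0 -1 0 0 0 0;0 0 -1 0 0 0 0'| egrep 'pos|width'
python3 -m handwheel '0 0.8 -0.8 0 0 0 0;0 0.8 -0.8 0 0 0 0;0 0.8 -0.8 0 0 0 0;0 0.8 -0.8 0 0 0 0'| egrep 'pos|width'
python3 -m handwheel '0 0.95 0 0 0 0 0;0 0.95 0 0 0 0 0;0 0.95 0 0 0 0 0'| egrep 'pos|width'
python3 -m handwheel '0 0.95 0 0 0 0 0;0 0.95 0 0 0 0 0;0 0.95 0 0 0 0 0'| egrep 'pos|width'
python3 look.py top t11 slide_case:21 objective:35 bottle petri_dish:17 push_block:68
python3 look.py scene s11
python3 -c "
import cv2,numpy as np
a=cv2.imread('pics/t11.png')[110:300,60:460];b=cv2.imread('pics/s11.png')[100:370,90:490]
cv2.imwrite('pics/f.png',cv2.resize(np.vstack([a,b]),None,fx=1.3,fy=1.3,interpolation=2))"
```

```text
tool_pos: [517.4, 335.4, -8.9]
contact_force: [-0.1, 0.0, -1.1]
finger_force: 30.0
tool_pos: [517.0, 335.4, -9.0]
contact_force: [-0.4, -0.6, -0.2]
grip_width: 45.8
finger_force: 0.0
tool_pos: [519.8, 336.9, 97.2]
grip_width: 46.2
tool_pos: [507.7, 253.8, 175.9]
grip_width: 45.9
tool_pos: [491.3, 158.5, 170.2]
grip_width: 46.3
tool_pos: [478.4, 64.5, 170.2]
grip_width: 45.9
[ 397.  -10. 1107.]
slide_case 21.0 0.63 [118. 235.] rect [433.1 342.9] [34.5 75.8] 82.4
objective 35.0 0.18 [120. 218.] rect [464.  334.6] [136.7 185.9] 82.0
bottle 62 0.49 [395. 244.] rect [ 399.8 -334.6] [39.  31.1] 88.7
bottle 62 0.32 [120. 219.] rect [463.4 325.8] [134.4 182.8] 81.9
petri_dish 17.0 0.75 [387. 201.] rect [ 503.5 -349.9] [51.5 48.6] 88.7
push_block 68.0 0.62 [182. 235.] rect [432.4 172.4] [62.3 31.7] 17.0
[922. 455. 526.]
```

View pics/f.png

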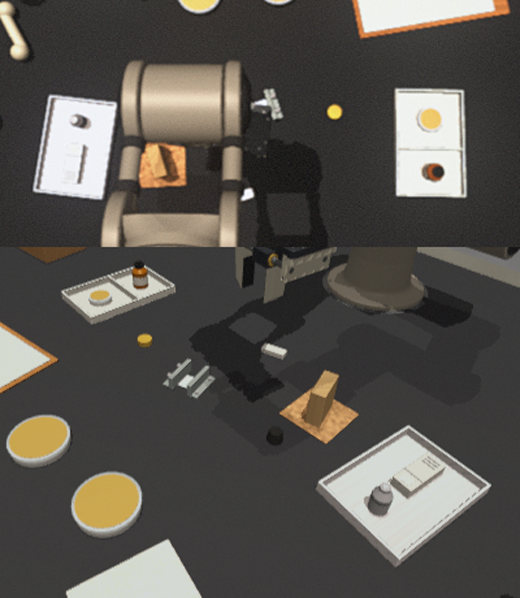

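Everything is in place. The dish (100,297) and the bottle (140,276) are in their own compartments, and the objective (380,498) and the case (418,475) are in the plain tray. The block stands upright on the mat (320,398), and the arm is clear.

```bash
python3 -c "
from h import *
print(bot.get_obs()['time'],bot.close_job())"
```

```text
the job is handed in; nothing more can be done
41.7667 None
```

The job is handed in at 41.8 s with no verdict returned; the last pictures show the dish, bottle, objective and case placed as asked, the block upright on the cork mat, and the arm clear.

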